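# Swap the back specimen in the hall mineral display

### The job

The wulfenite at the back of the gated mineral display is wanted in class: first lift the smoky quartz and the basalt bomb that stand in front of it out onto the cork mat, then take the wulfenite out and set it in the middle of the wooden lesson tray, and then stand the blue bowl in its stead, centred on the empty riser. Only after that bring the two stones back from the mat, the quartz to the middle of its square stand and the bomb to the middle of its round stand. Everything stands upright on its base throughout and at the end; tip nothing over.

Things in the scene. Friction and masses are not known exactly. Their poses are not given: they have to be found in the camera images.
- quartz: Smoky quartz, loose, 0.42 kg: upright brown six-sided column 46 mm across flats, straight up to 70 mm, then stepping in to a point at 96 mm. Origin: centre of its flat base, z up; one pair of flats faces its own +y and -y, the others lie 60 degrees round. Starts mid square_stand, about 13 mm before the wulfenite: grip it along the riser's y, about 55 mm above its base
- bomb: Olivine basalt bomb, loose, 0.40 kg: upright green-brown spindle-shaped stone, round in plan, 94 mm tall, base 38 mm across, 52 mm across from 32 to 60 mm above its base, tapering above. Origin: centre of its flat base, z up. Starts mid round_stand, beside the quartz about 100 mm between centres; grip it along the riser's y, about 52 mm above its base
- wulfenite: Wulfenite, loose, 0.26 kg: block of brown rock 36 mm (its x) by 80 mm (its y) by 26 mm high, with thin orange tablet crystals on its top up to 46 mm, within the rock's width. Origin: centre of its flat base, z up. Starts on the riser behind quartz and bomb, which stand in the way of a gripper's body. Grip the rock along its x, low
- bowl: Small clay bowl glazed blue, loose, 0.13 kg, open top: 58 mm outside diameter, upright wall 3.5 mm thick from 16 mm up to the rim at 40 mm, foot 40 mm across. Origin: centre of the foot's underside, z up. Starts on the table to the left or right of the display
- square_stand: Pale wooden square stand, home of the quartz, fixed on the display, 60 by 60 by 8 mm. Origin: centre of its underside, 15 mm above the table; its top is 8 mm above the origin. May be the left or the right one of the two stands
- round_stand: Pale wooden round stand, home of the bomb, fixed on the display beside the square one, 66 mm diameter, 8 mm high. Origin: centre of its underside, 15 mm above the table; its top is 8 mm above the origin. A swinging gate 48 mm high between posts of 55 mm stands about 72 mm before the stands' middles
- riser: Pale wooden riser, fixed at the display's back, 50 mm (x) by 60 mm (y) by 20 mm, under the wulfenite at first. Origin: centre of its underside, 15 mm above the table; top 20 mm above the origin. x points to the display's back, y along the display (within 0.05 rad); the back rail, 45 mm high, runs 80 mm behind the riser's middle, small stones lie in the back corners
- mat: Cork mat, the side area for quartz and bomb, fixed flat on the table left or right of the display, 140 mm (x) by 200 mm (y), 4 mm thick. Origin: centre of its underside; its top is 4 mm above it. 50 mm either side of the middle along its y leaves room for both stones
- tray: Open wooden lesson tray, fixed on the table on the other side of the display from the mat, 160 by 160 mm outside, rim 14 mm high and 6 mm thick. Origin: centre of its underside; its inner floor is 6 mm above the origin
There are look-alikes about, which are no part of the job. What is shaped like the quartz but purple is not meant.

How it is judged:
By the outcome, as a careful person would: the job done as asked, in the order asked, and still so for the second after the job is handed in, with the robot touching nothing.
It also fails if it takes over 144 s, if anything falls off the work surface, if the arm or the gripper's body presses on something with over 40 N, if the wrist force passes 120 N, or if a joint passes its speed limit or range.

### The arm

A 6-joint arm with a two-finger parallel gripper is mounted at the origin on the work surface. World frame = base frame: x ahead of the robot, y to its left, z up, the work surface at z = 0. Lengths are in mm, angles in rad, forces in N, time in s.
With the tool pointing down it reaches from about 350 to 875 mm from the base axis. Payload 4.2 kg.
Tool frame: the origin (TCP) lies between the finger pads; the fingertips stand 25 mm ahead of it and the grasp point (between the pads) lies 6 mm ahead of it; z points along the fingers, y is the line along which they close (so a half turn about z gives the same grasp; the last joint's range is limited). The gripper opens to 85 mm and grips with 20 to 120 N. Pads are 22 mm wide; open, the fingers measure 114 mm over their backs; the gripper's body (76 mm by 85 mm) begins 54 mm behind the grasp point. The pads swing forward as they close: fully open they stand 13 mm farther back than shut.
Start: joints at [-0.91, 0.385, 0.008, 0, -1.194, -0.259], TCP at [244.435, -575.196, 256.312] pointing down, gripper open.
Joint ranges: [-3.14, 3.14], [-1.21, 2.06], [-1.07, 1.41], [-3.16, 2.05], [-2.99, -0.16], [-3.1, 3.1]. Speed limits (rad/s): [2.79, 2.79, 3.14, 3.14, 3.14, 3.14].

### API

Orientations are given as a unit quaternion [x, y, z, w].
In Python, from bench import arm gives the robot as it stands.
- The arm moves only by the shell command python3 -m pendant 'ROWS'. ROWS is JSON, a list of rows, each a list of 7 numbers: the shift along the tool's x, y, z in m, then the turn, a rotation vector about the tool's x, y, z in degrees, then the finger opening in m, from 0 to 0.0854. In form: [[x, y, z, wx, wy, wz, fingers], ...]. A call has 1 to 12 rows; each row shifts and turns the commanded pose from where the row before left it, along the tool's axes as they then stand; what a row does not reach is not made up. A row lasts 1/10 s, in which the tool goes at most 50 mm and 8.59 degrees, less where a joint would pass 70% of its speed; a pose out of reach is approached as far as the arm can. A call is refused whole if a number of a shift passes 0.05 or a number of a turn 8.59, either way. A call with a gripper value outside its range is refused whole. The fingers move at their own pace and stop on an object; the grip force is fixed at half the most. Time passes only in rows, so rows that do not move let the fingers close. It gives the time, the measured TCP pose, the force, the opening and the grip force at its end, in the units of the state.
- arm.read_state(): the state, without advancing time (a new reading comes with each control period).
- arm.get_image(name): name is "side" or "top"; returns a dict with "image" (420x560x3 uint8, red, green, blue), "fx", "fy", "cx", "cy" (pixels), "xyz" and "rotation" of the camera in the world. Camera axes: x right, y down, z forward; pixel columns grow to the right and rows downward; lengths in mm; the calibration is good to about 2 mm. A picture is of the moment at which its call begins. There is no depth.
- arm.job_done(): hands the job in; it is judged then, once.
The state is a dict: "clock": time; "joints": joint angles; "joint_vel": joint speeds; "joint_efforts": joint torques, N m; "position": TCP position; "ee_rot": TCP orientation; "contact_force": force on the tool from outside, world axes, zero at the start; "wrist_torque": the same for the moment, N m; "gripper_width": finger opening in mm; "grasp_force": force on a finger pad.
Only numpy, scipy, OpenCV 4.12 (cv2) and the standard library are available. Lean on these libraries where they do the work, as an engineer would, in place of code of your own. Each camera call takes 0.05 s, during which the arm holds its last target. There are 200 camera calls.

## Working session

There is one attempt and no reset: what is moved stays moved. The work goes in short steps, Python scripts to look and compute and a shell command to move; the robot and the scene stay as the last step left them, time stands still between calls to the robot, and variables do not carry over. Pictures are saved under pics/ and viewed, at most 14 in all, crops included, and the job is handed in when it is done.

```bash
ls; mkdir -p pics; python3 - <<'E'
from bench import arm
import cv2
s=arm.read_state();print(s)
for n in("top","side"):
    g=arm.get_image(n);cv2.imwrite(f"pics/{n}0.png",g["image"][:,:,::-1]);print({k:v for k,v in g.items() if k!="image"})
E
```

```text
pics
{'clock': 0.0, 'joints': array([-9.10425154e-01,  3.85562088e-01,  6.58152688e-03, -5.12420826e-04,
       -1.19397543e+00, -2.58610326e-01]), 'joint_vel': array([ 8.91842288e-04, -2.88656603e-04, -2.22520832e-05,  2.07604920e-03,
       -5.72739403e-04,  7.02178623e-04]), 'joint_efforts': array([ 9.16740973e-04, -3.92284155e+01,  1.88398057e+01,  4.18612316e+00,
       -4.66149111e-03,  9.91766370e-06]), 'position': array([ 244.21291529, -574.72284957,  255.19884755]), 'ee_rot': array([-1.99439372e-01,  9.79909544e-01,  1.07343827e-03, -2.65462675e-04]), 'contact_force': array([-0.4056291 ,  0.99271345, -0.40319879]), 'wrist_torque': array([-0.00053088,  0.03306347,  0.00600003]), 'grasp_force': 0.0, 'gripper_width': 85.53328450396316}
{'fx': 440.28995834325775, 'fy': 440.28995834325775, 'cx': 278.82820701549934, 'cy': 203.92185589161966, 'xyz': array([ 445.19772015,  -17.27267331, 1031.49476585]), 'rotation': array([-0.70082543,  0.7125221 , -0.02365901,  0.0244176 ])}
{'fx': 434.36196165737715, 'fy': 434.36196165737715, 'cx': 283.00466428943054, 'cy': 209.3783036496183, 'xyz': array([407.63360922, 709.80290199, 768.76577092]), 'rotation': array([-0.06475217,  0.92171633, -0.38138029,  0.02820007])}
```

View pics/top0.png

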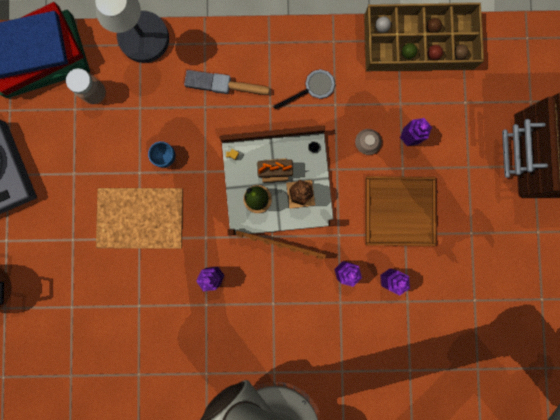

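View pics/side0.png

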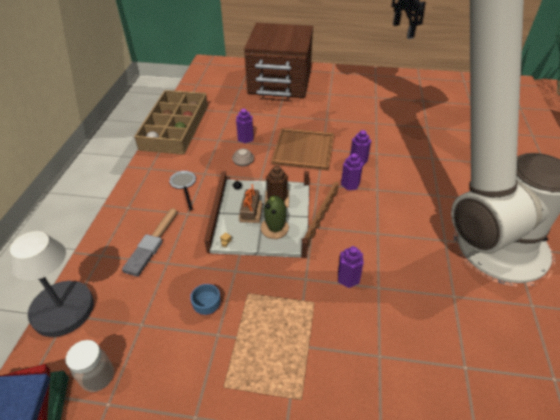

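The top view shows the mat at (140,218), the blue bowl at (161,154), the tray at (401,211), and the display centred near (277,183). On the display are the bomb (256,198), the quartz (301,193) and the wulfenite (275,169), with a swung gate at (285,245). The purple columns at (209,279), (348,273), (396,281) and (417,131) are look-alikes. The brown column at (301,193) on the square stand fits the quartz, so I'll confirm it in an enlarged crop.

```bash
cat > h.py <<'E'
import numpy as np, cv2, sys
from scipy.spatial.transform import Rotation as R
from bench import arm
def ray(g,p,z):
    d=R.from_quat(g["rotation"]).apply([(p[0]-g["cx"])/g["fx"],(p[1]-g["cy"])/g["fy"],1])
    o=np.array(g["xyz"]); return o+d*(z-o[2])/d[2]
def proj(g,P):
    c=R.from_quat(g["rotation"]).inv().apply(np.array(P,float)-g["xyz"])
    return np.array([g["cx"]+g["fx"]*c[...,0]/c[...,2],g["cy"]+g["fy"]*c[...,1]/c[...,2]]).T
def tri(g1,p1,g2,p2):
    A=[];b=[]
    for g,p in((g1,p1),(g2,p2)):
        d=ray(g,p,0)-g["xyz"];d/=np.linalg.norm(d);M=np.eye(3)-np.outer(d,d);A.append(M);b.append(M@g["xyz"])
    return np.linalg.lstsq(np.vstack(A),np.hstack(b),rcond=None)[0]
def crop(g,x,y,w,h,k,name):
    cv2.imwrite("pics/"+name,cv2.resize(g["image"][y:y+h,x:x+w,::-1],None,fx=k,fy=k,interpolation=cv2.INTER_CUBIC))
def blob(g,lo,hi,box):
    x,y,w,h=box;m=cv2.inRange(cv2.cvtColor(np.ascontiguousarray(g["image"][y:y+h,x:x+w]),cv2.COLOR_RGB2HSV),np.array(lo),np.array(hi))
    c=max(cv2.findContours(m,cv2.RETR_EXTERNAL,cv2.CHAIN_APPROX_NONE)[0],key=cv2.contourArea)
    return c+[x,y]
def to(P,yaw_deg=None):
    """tool-axis shift (m) from present pose to world TCP P (mm), tool y yaw now"""
    s=arm.read_state();r=R.from_quat(s["ee_rot"]);d=r.inv().apply(np.array(P)-s["position"])/1000
    ty=r.apply([0,1,0]);print("shift",d.round(4),"tooly yaw deg",np.degrees(np.arctan2(ty[1],ty[0])).round(2),"clk",s["clock"])
    if yaw_deg is not None:
        c=np.degrees(np.arctan2(ty[1],ty[0])); e=(yaw_deg-c+90)%180-90; print("turn wz",-e)
    return s
E
python3 - <<'E'
from h import *
t=arm.get_image("top");s=arm.get_image("side")
crop(t,210,120,130,145,4,"ct.png");crop(s,195,140,160,130,5,"cs.png")
E
```

```text
(no output)
```

View pics/ct.png

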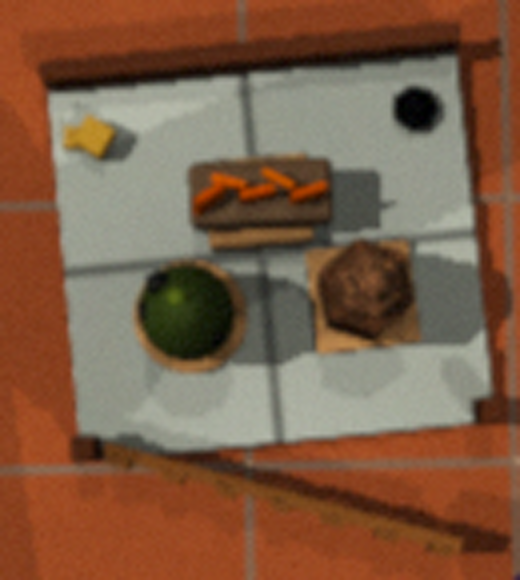

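View pics/cs.png

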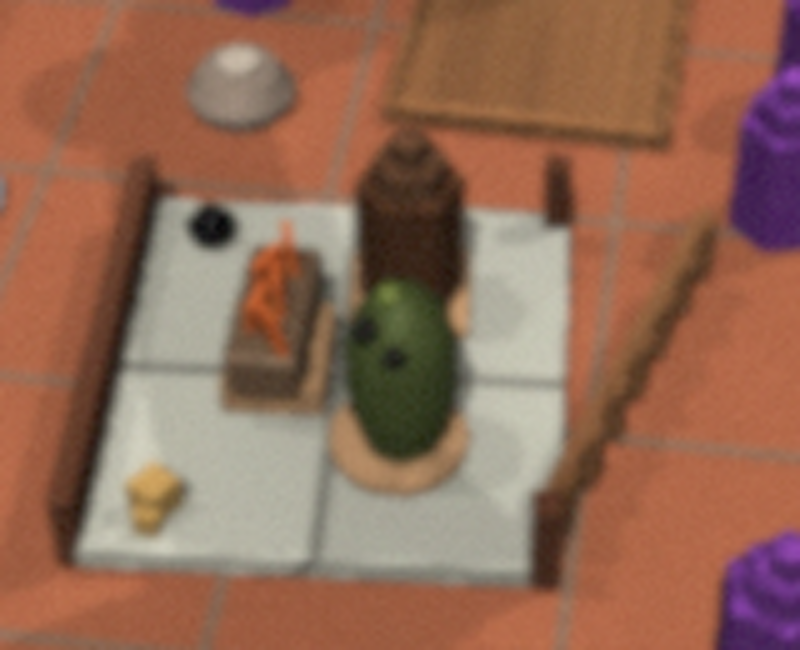

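The crops confirm it: the brown six-sided column at crop (363,290) stands on the square stand at right, so that is the quartz. The bomb is on the round stand at left, and the wulfenite, with orange tablets, is on the riser behind. The gate hangs partly open in front, hinged on the left post.

```bash
python3 - <<'E'
from h import *
t=arm.get_image("top");s=arm.get_image("side")
c=lambda x,y:(210+x/4-.4,120+y/4-.4)
d=lambda x,y:(195+x/5-.4,140+y/5-.4)
sq=[ray(t,c(*p),23)[:2] for p in[(306,250),(410,240),(420,345),(318,352)]];print("square",np.mean(sq,0),np.round(sq))
print("round",ray(t,c(191,316),23)[:2], ray(t,c(136,316),23)[:2],ray(t,c(246,316),23)[:2],ray(t,c(191,372),23)[:2])
w=[ray(t,c(*p),61)[:2] for p in[(190,165),(328,158),(330,222),(192,230)]];print("wulf",np.mean(w,0),np.round(w))
print("riser front",[ray(t,c(*p),35)[:2].round(1) for p in[(210,248),(312,240)]])
print("disp corners",[ray(t,c(*p),15)[:2].round(1) for p in[(50,92),(458,58),(490,425),(78,452)]])
print("quartz tip",tri(t,c(365,262),s,d(408,128)),ray(t,c(365,262),119)[:2],ray(s,d(408,128),119)[:2])
# cobble: bowl, mat, tray
b=blob(t,(95,80,30),(115,255,255),(140,130,50,45));e=cv2.minEnclosingCircle(b);print("bowl top",e,ray(t,e[0],40)[:2])
b=blob(s,(95,80,30),(115,255,255),(180,270,55,50));x,y,ww,hh=cv2.boundingRect(b);print("bowl side",x,y,ww,hh,[ray(s,(x+ww/2-.5,y+8),40)[:2]])
# mat: brighter than table; tray corners
for n,box,z in(("mat",(85,175,110,85),4),("tray",(355,165,95,90),14)):
    x,y,W,H=box;hsv=cv2.cvtColor(np.ascontiguousarray(t["image"][y:y+H,x:x+W]),cv2.COLOR_RGB2HSV)
    m=(hsv[...,0]>=10).astype(np.uint8)*255 
    m=cv2.morphologyEx(m,cv2.MORPH_CLOSE,np.ones((5,5)));m=cv2.morphologyEx(m,cv2.MORPH_OPEN,np.ones((5,5)))
    k=max(cv2.findContours(m,0,1)[0],key=cv2.contourArea)+[x,y];r=cv2.minAreaRect(k);print(n,r,ray(t,r[0],z)[:2],[ray(t,p,z)[:2].round() for p in cv2.boxPoints(r)])
print("tray side", [ray(s,p,14)[:2].round(1) for p in[(281,130),(334,133),(331,167),(273,163)]])
to([500,0,260],90)
E
```

```text
square [536.47768016 -66.90550871] [[564. -34.]
 [569. -94.]
 [508. -99.]
 [505. -40.]]
round [526.96704498  32.38864932] [527.49243857  63.9846906 ] [526.4417052    0.79584384] [494.76767505  32.81310188]
wulf [591.37975846  -8.70514961] [[608.  30.]
 [611. -47.]
 [575. -47.]
 [572.  29.]]
riser front [array([564.6,  20.5]), array([568.2, -37.6])]
disp corners [array([660.2, 113.4]), array([ 676.3, -125.3]), array([ 461.7, -138.7]), array([450.1,  98.9])]
quartz tip [539.95980842 -63.12070518 129.68365994] [545.88557953 -63.32379975] [537.30037169 -75.79516265]
bowl top ((161.43959045410156, 154.06375122070312), 13.08665657043457) [630.87796869 248.45983455]
bowl side 192 285 28 29 [array([631.67518723, 243.58307403])]
mat ((139.49998474121094, 216.99996948242188), (108.99998474121094, 83.99998474121094), -0.0) [489.9782801  309.12401171] [array([395., 435.]), array([591., 438.]), array([587., 181.]), array([390., 182.])]
tray ((401.9999694824219, 209.49996948242188), (93.99998474121094, 88.99998474121094), -0.0) [ 496.84129694 -301.42935914] [array([ 396., -190.]), array([ 602., -196.]), array([ 599., -415.]), array([ 393., -406.])]
tray side [array([ 569.2, -369.2]), array([ 410.7, -375.6]), array([ 409.4, -215.7]), array([ 568.4, -210.9])]
shift [-0.4601  0.4293 -0.0038] tooly yaw deg 113.02 clk 0.3
turn wz 23.017362545740525
```

```bash
cat >> h.py <<'E'
def plan(P,psi=93.7):
    """print turn first to yaw psi, then shifts (mm) along turned tool axes to world TCP P"""
    s=arm.read_state();r=R.from_quat(s["ee_rot"]);ty=r.apply([0,1,0]);c=np.degrees(np.arctan2(ty[1],ty[0]));a=np.radians(psi)
    d=np.array(P)-s["position"];M=np.array([[-np.sin(a),np.cos(a),0],[np.cos(a),np.sin(a),0],[0,0,-1]])
    print("pos",s["position"].round(1),"turn wz",round(-((psi-c+180)%360-180),2),"tilt",r.apply([0,0,1])[:2].round(4),"shift mm",(M@d).round(1),"F",s["contact_force"].round(1),"w",round(s["gripper_width"],1),"g",round(s["grasp_force"],1),"clk",s["clock"])
E
python3 - <<'E'
from h import *
plan([536.5,-66.9,255])
g=arm.get_image("top")
t=arm.get_image("top");s=arm.get_image("side")
f=lambda n,g,P,z:print(n,np.mean([ray(g,p,z)[:2] for p in P],0),[ray(g,p,z)[:2].round() for p in P])
f("mat t",t,[(97,188),(182,188),(182,248),(97,248)],4);f("mat s",s,[(248,297),(314,299),(300,394),(228,388)],4)
f("tray t",t,[(366,177),(437,177),(437,247),(365,246)],14)
crop(t,355,165,95,90,6,"tray.png")
E
```

```text
pos [ 244.4 -575.1  255.9] turn wz 19.32 tilt [-0.0004  0.0007] shift mm [-324.3  488.2    0.9] F [-0.4 -0.4 -0.9] w 85.4 g 0.0 clk 0.3
mat t [487.96670214 309.12956927] [array([560., 409.]), array([556., 210.]), array([416., 210.]), array([420., 408.])]
mat s [486.03735873 307.68387074] [array([553., 218.]), array([417., 204.]), array([424., 401.]), array([551., 408.])]
tray t [ 492.09342084 -299.51540351] [array([ 574., -220.]), array([ 571., -385.]), array([ 409., -379.]), array([ 414., -213.])]
```

View pics/tray.png

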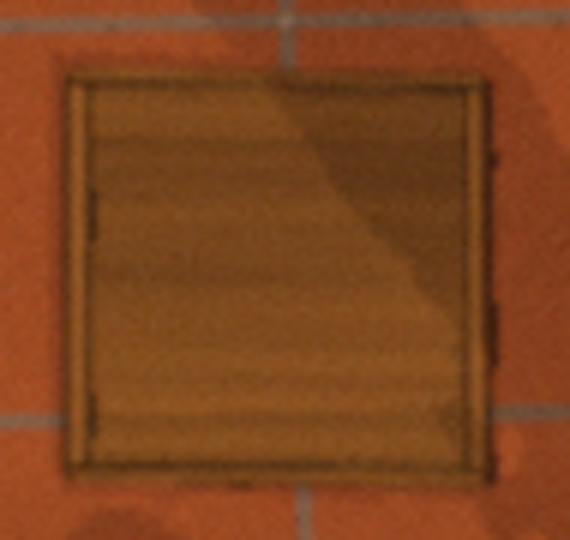

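The tray's outer corners are at crop (68,76), (488,78), (488,480) and (68,478), so its centre is about (493,-298) mm. Next I move above the quartz.

```bash
python3 -m pendant '[[0,0,0,0,0,6.44,0.085],[0,0,0,0,0,6.44,0.085],[0,0,0,0,0,6.44,0.085],[-0.015,0.025,0,0,0,0,0.085],[-0.0243,0.036,0,0,0,0,0.085],[-0.025,0.038,0,0,0,0,0.085],[-0.025,0.038,0,0,0,0,0.085],[-0.025,0.038,0,0,0,0,0.085],[-0.025,0.038,0,0,0,0,0.085],[-0.025,0.038,0,0,0,0,0.085],[-0.025,0.038,0,0,0,0,0.085],[-0.025,0.038,0,0,0,0,0.085]]'
python3 -m pendant '[[-0.025,0.038,0,0,0,0,0.085],[-0.025,0.038,0,0,0,0,0.085],[-0.025,0.038,0,0,0,0,0.085],[-0.015,0.022,0,0,0,0,0.085],[-0.006,0.010,0,0,0,0,0.085],[0,0,0,0,0,0,0.085],[0,0,0,0,0,0,0.085]]'
python3 -c "
from h import *
plan([536.5,-66.9,80])"
```

```text
clock: 1.65
position: [437.8, -233.3, 256.7]
ee_rot: [-0.032, 0.999, -0.0, 0.0]
contact_force: [0.4, -1.2, -0.1]
gripper_width: 85.2
grasp_force: 0.0
clock: 2.35
position: [523.0, -83.7, 256.2]
ee_rot: [-0.032, 0.999, -0.0, -0.0]
contact_force: [-0.5, -0.2, -0.0]
gripper_width: 85.4
grasp_force: 0.0
pos [523.  -83.7 256.2] turn wz -0.02 tilt [-0.0006 -0.0001] shift mm [-14.5  15.9 176.2] F [-0.5 -0.2 -0. ] w 85.4 g 0.0 clk 2.35
```

```bash
python3 -m pendant '[[-0.0145,0.016,0.02,0,0,0,0.085],[0,0,0.035,0,0,0,0.085],[0,0,0.035,0,0,0,0.085],[0,0,0.035,0,0,0,0.085],[0,0,0.03,0,0,0,0.085],[0,0,0.015,0,0,0,0.085],[0,0,0.006,0,0,0,0.085],[0,0,0,0,0,0,0.085],[0,0,0,0,0,0,0.085]]'
python3 - <<'E'
from h import *
plan([536.5,-66.9,80])
t=arm.get_image("top");s=arm.get_image("side")
a=t["image"][150:230,240:340];b=s["image"][140:260,210:340]
cv2.imwrite("pics/g1.png",np.hstack([cv2.resize(a,(400,320)),cv2.resize(b,(346,320))])[:,:,::-1])
E
```

```text
clock: 3.25
position: [537.6, -66.8, 81.4]
ee_rot: [-0.032, 0.999, -0.0, 0.001]
contact_force: [0.5, 0.4, -0.5]
gripper_width: 85.3
grasp_force: 0.0
pos [537.6 -66.8  81.4] turn wz -0.03 tilt [0.002  0.0001] shift mm [ 1.1 -0.   1.4] F [ 0.5  0.4 -0.5] w 85.3 g 0.0 clk 3.25
```

View pics/g1.png

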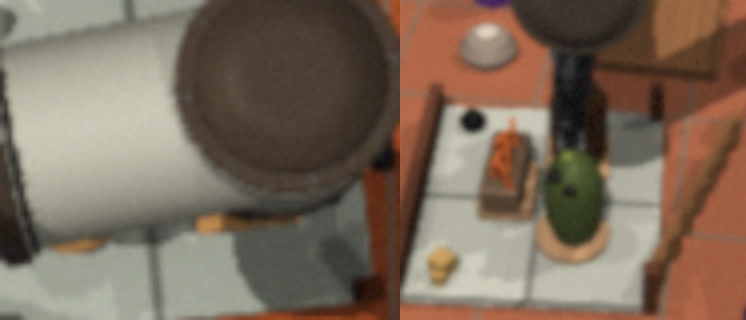

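The near finger (right panel, column ~570) seems to stand somewhat left of the quartz (column ~590). I'll check this by projecting the tool points.

```bash
python3 - <<'E'
from h import *
s=arm.get_image("side")
for P in([537,-20,90],[537,-20,70],[537,-67,90],[537,-67,119],[527,33,70]):
    p=proj(s,P);print(P,p.round(1),(400+(p[0]-210)*346/130).round(),((p[1]-140)*320/120).round())
# quartz axis before lift: cs.png column extents at several rows -> edges
d=lambda x,y:(195+x/5-.4,140+y/5-.4)
for y,z,(l,r) in((200,93,(360,463)),):
    for x in(l,(l+r)/2,r):print(x,ray(s,d(x,y),z)[:2])
im=s["image"]
E
```

```text
[537, -20, 90] [272.8 190.2] 567.0 134.0
[537, -20, 70] [273.  196.5] 568.0 151.0
[537, -67, 90] [275.9 177. ] 575.0 99.0
[537, -67, 119] [275.8 167.6] 575.0 74.0
[527, 33, 70] [273.7 212.9] 570.0 194.0
360 [556.81805343 -51.23736972]
411.5 [532.7312957  -54.59178291]
463 [508.64903486 -57.94556984]
```

The prediction matches (567 against 570), so the finger is where it should be and the quartz axis is within about 3 mm. Closing and lifting.

```bash
python3 -m pendant '[[0.001,0,0.001,0,0,0,0.06],[0,0,0,0,0,0,0.045],[0,0,0,0,0,0,0.03],[0,0,0,0,0,0,0.03],[0,0,0,0,0,0,0.03],[0,0,0,0,0,0,0.03]]'
python3 -c "
from h import *
plan([536.5,-66.9,80])"
```

```text
clock: 4.0
position: [536.3, -66.3, 79.9]
ee_rot: [-0.033, 0.999, -0.0, 0.0]
contact_force: [-1.0, -0.6, 5.7]
gripper_width: 47.1
grasp_force: 64.1
pos [536.3 -66.3  79.9] turn wz 0.03 tilt [ 0.0007 -0.0002] shift mm [-0.2 -0.6 -0.1] F [-1.  -0.6  5.7] w 47.1 g 64.1 clk 4.0
```

```bash
python3 -m pendant '[[0,0,-0.008,0,0,0,0.03],[0,0,-0.02,0,0,0,0.03],[0,0,-0.03,0,0,0,0.03],[0,0,-0.03,0,0,0,0.03],[0,0,-0.03,0,0,0,0.03],[0,0.005,-0.012,0,0,0,0.03],[0,0.015,0,0,0,0,0.03],[0,0.025,0,0,0,0,0.03],[0,0.035,0,0,0,0,0.03]]'
python3 -m pendant '[[0.002,0.035,0,0,0,0,0.03],[0.002,0.035,0,0,0,0,0.03],[0.002,0.035,0,0,0,0,0.03],[0.002,0.035,0,0,0,0,0.03],[0.002,0.035,0,0,0,0,0.03],[0.002,0.035,0,0,0,0,0.03],[0.002,0.035,0,0,0,0,0.03],[0.002,0.035,0,0,0,0,0.03],[0.002,0.03,0,0,0,0,0.03],[0.002,0.02,0,0,0,0,0.03],[0,0.01,0,0,0,0,0.03],[0,0,0,0,0,0,0.03]]'
python3 -c "
from h import *
plan([488,358,65])"
```

```text
clock: 4.9
position: [529.0, 14.3, 206.7]
ee_rot: [-0.031, 1.0, -0.0, -0.002]
contact_force: [1.1, 0.5, -4.0]
gripper_width: 47.5
grasp_force: 65.5
clock: 6.1
position: [488.1, 352.2, 207.9]
ee_rot: [-0.033, 0.999, -0.001, -0.001]
contact_force: [0.4, -1.8, -4.0]
gripper_width: 47.1
grasp_force: 65.5
pos [488.1 352.2 207.9] turn wz 0.08 tilt [-0.0017 -0.0017] shift mm [ -0.2   5.8 142.9] F [ 0.4 -1.8 -4. ] w 47.1 g 65.5 clk 6.1
```

```bash
python3 -m pendant '[[0,0.006,0.015,0,0,0,0.03],[0,0,0.03,0,0,0,0.03],[0,0,0.035,0,0,0,0.03],[0,0,0.03,0,0,0,0.03],[0,0,0.02,0,0,0,0.03],[0,0,0.008,0,0,0,0.03],[0,0,0.003,0,0,0,0.03],[0,0,0,0,0,0,0.03],[0,0,0,0,0,0,0.03]]'
python3 -c "
from h import *
plan([488,358,61])"
```

```text
clock: 7.0
position: [489.3, 357.9, 69.8]
ee_rot: [-0.032, 0.999, 0.001, 0.001]
contact_force: [-0.2, -0.6, -3.4]
gripper_width: 46.8
grasp_force: 65.5
pos [489.3 357.9  69.8] turn wz -0.01 tilt [0.0019 0.002 ] shift mm [1.3 0.1 8.8] F [-0.2 -0.6 -3.4] w 46.8 g 65.5 clk 7.0
```

```bash
python3 -m pendant '[[0,0,0.003,0,0,0,0.03],[0,0,0.003,0,0,0,0.03],[0,0,0.0015,0,0,0,0.03],[0,0,0.001,0,0,0,0.03],[0,0,0,0,0,0,0.03],[0,0,0,0,0,0,0.03]]'
```

```text
clock: 7.6
position: [488.5, 357.5, 61.0]
ee_rot: [-0.032, 0.999, -0.0, 0.0]
contact_force: [-3.7, -1.4, 6.1]
gripper_width: 46.7
grasp_force: 65.9
```

```bash
python3 -m pendant '[[0,0,0,0,0,0,0.06],[0,0,0,0,0,0,0.085],[0,0,0,0,0,0,0.085],[0,0,0,0,0,0,0.085],[0,0,-0.015,0,0,0,0.085],[0,0,-0.03,0,0,0,0.085],[0,0,-0.04,0,0,0,0.085],[0,0,-0.04,0,0,0,0.085],[0,0,-0.03,0,0,0,0.085],[0,-0.01,0,0,0,0,0.085],[0,-0.03,0,0,0,0,0.085],[-0.0015,-0.035,0,0,0,0,0.085]]'
python3 -m pendant '[[-0.002,-0.035,0,0,0,0,0.085],[-0.002,-0.035,0,0,0,0,0.085],[-0.002,-0.035,0,0,0,0,0.085],[-0.002,-0.035,0,0,0,0,0.085],[-0.002,-0.035,0,0,0,0,0.085],[-0.002,-0.035,0,0,0,0,0.085],[-0.002,-0.025,0,0,0,0,0.085],[-0.002,-0.012,0,0,0,0,0.085],[0,-0.005,0,0,0,0,0.085],[0,0,0,0,0,0,0.085]]'
python3 - <<'E'
from h import *
plan([527.3,32.6,77])
s=arm.get_image("side")
b=s["image"];crop(s,200,140,160,260,2.3,"q1.png")
E
```

```text
clock: 8.8
position: [494.4, 282.3, 214.0]
ee_rot: [-0.033, 0.999, -0.0, -0.0]
contact_force: [1.7, -0.9, -0.5]
gripper_width: 85.2
grasp_force: 0.0
clock: 9.8
position: [527.0, 32.2, 214.4]
ee_rot: [-0.032, 0.999, -0.0, -0.0]
contact_force: [-0.1, -0.3, -0.0]
gripper_width: 84.9
grasp_force: 0.0
pos [527.   32.2 214.4] turn wz -0.04 tilt [-0.0006 -0.0001] shift mm [ -0.3   0.4 137.4] F [-0.1 -0.3 -0. ] w 84.9 g 0.0 clk 9.8
```

View pics/q1.png

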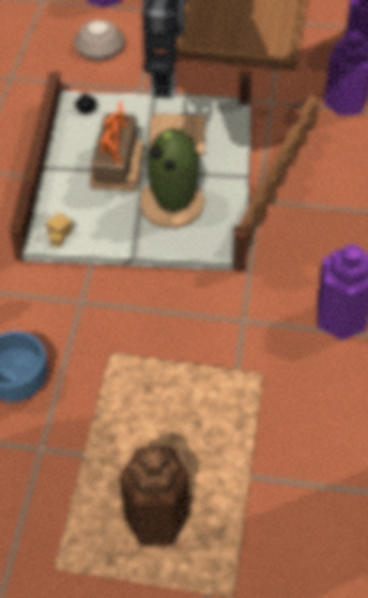

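The quartz stands upright on the mat at about crop (155,500), and the gripper hovers over the bomb at (172,170). Next I descend and grip it.

```bash
python3 -m pendant '[[0,0,0.015,0,0,0,0.085],[0,0,0.03,0,0,0,0.085],[0,0,0.035,0,0,0,0.085],[0,0,0.03,0,0,0,0.085],[0,0,0.018,0,0,0,0.085],[0,0,0.008,0,0,0,0.085],[0,0,0.001,0,0,0,0.085],[0,0,0,0,0,0,0.085]]' | head -2
python3 -m pendant '[[0,0,0,0,0,0,0.065],[0,0,0,0,0,0,0.05],[0,0,0,0,0,0,0.04],[0,0,0,0,0,0,0.035],[0,0,0,0,0,0,0.035],[0,0,0,0,0,0,0.035]]'
python3 -c "
from h import *
plan([488,258,207])"
```

```text
clock: 10.65
position: [527.8, 33.0, 78.5]
clock: 11.25
position: [527.8, 32.3, 79.1]
ee_rot: [-0.032, 0.999, 0.0, 0.001]
contact_force: [-0.7, -0.6, 4.2]
gripper_width: 50.4
grasp_force: 63.1
pos [527.8  32.3  79.1] turn wz 0.02 tilt [0.0021 0.0003] shift mm [  25.2  227.8 -127.9] F [-0.7 -0.6  4.2] w 50.4 g 63.1 clk 11.25
```

```bash
python3 -m pendant '[[0,0,-0.005,0,0,0,0.035],[0,0,-0.01,0,0,0,0.035],[0,0,-0.02,0,0,0,0.035],[0,0,-0.03,0,0,0,0.035],[0,0,-0.02,0,0,0,0.035],[0,0,-0.01,0,0,0,0.035],[0,0,0,0,0,0,0.035]]'
python3 - <<'E'
from h import *
s=arm.get_image("side");crop(s,200,100,160,160,3,"b1.png")
E
```

```text
clock: 11.95
position: [527.5, 32.5, 174.1]
ee_rot: [-0.032, 0.999, 0.001, 0.001]
contact_force: [0.7, 0.6, -3.7]
gripper_width: 49.9
grasp_force: 63.2
```

View pics/b1.png

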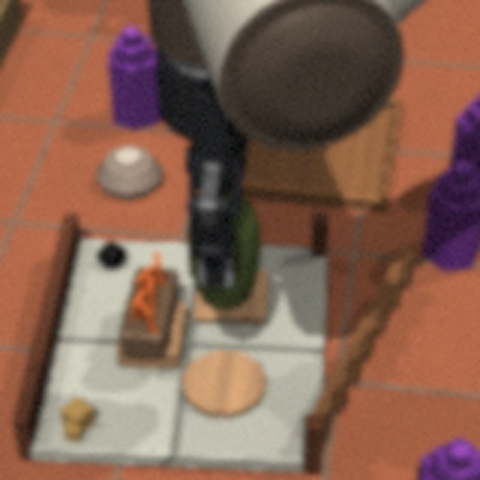

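The bomb is held upright just off the round stand (stand at crop (224,383)). It sits a few mm toward −x in the pads. Carrying on to the mat.

```bash
python3 -m pendant '[[0.001,0.012,0,0,0,0,0.035],[0.003,0.025,0,0,0,0,0.035],[0.004,0.033,0,0,0,0,0.035],[0.004,0.035,0,0,0,0,0.035],[0.004,0.035,0,0,0,0,0.035],[0.004,0.035,0,0,0,0,0.035],[0.003,0.03,0,0,0,0,0.035],[0.002,0.015,0,0,0,0,0.035],[0,0.005,0,0,0,0,0.035],[0,0,0.02,0,0,0,0.035],[0,0,0.03,0,0,0,0.035],[0,0,0.03,0,0,0,0.035]]'
python3 -m pendant '[[0,0,0.015,0,0,0,0.035],[0,0,0.008,0,0,0,0.035],[0,0,0.003,0,0,0,0.035],[0,0,0,0,0,0,0.035]]'
python3 -c "
from h import *
plan([488,258,60.1])"
```

```text
clock: 13.2
position: [487.5, 254.4, 91.8]
ee_rot: [-0.032, 0.999, -0.0, -0.0]
contact_force: [-0.1, -0.0, -5.0]
gripper_width: 50.6
grasp_force: 63.4
clock: 13.6
position: [487.9, 255.0, 66.9]
ee_rot: [-0.032, 0.999, -0.0, 0.0]
contact_force: [-0.6, 0.3, -3.8]
gripper_width: 50.2
grasp_force: 63.3
pos [487.9 255.   66.9] turn wz -0.02 tilt [ 0.0002 -0.0001] shift mm [-0.2  3.   6.8] F [-0.6  0.3 -3.8] w 50.2 g 63.3 clk 13.6
```

```bash
python3 -m pendant '[[0,0,0.003,0,0,0,0.035],[0,0,0.002,0,0,0,0.035],[0,0,0.001,0,0,0,0.035],[0,0,0.0005,0,0,0,0.035],[0,0,0,0,0,0,0.035],[0,0,0,0,0,0,0.035]]'
```

```text
clock: 14.2
position: [487.7, 255.3, 60.4]
ee_rot: [-0.032, 0.999, 0.0, 0.0]
contact_force: [-0.8, -0.3, -4.0]
gripper_width: 50.2
grasp_force: 63.3
```

```bash
python3 -m pendant '[[0,0,0.001,0,0,0,0.035],[0,0,0.0005,0,0,0,0.035],[0,0,0,0,0,0,0.035]]'
```

```text
clock: 14.5
position: [487.8, 255.4, 60.2]
ee_rot: [-0.033, 0.999, 0.0, 0.0]
contact_force: [-2.7, -0.8, 4.9]
gripper_width: 50.3
grasp_force: 64.5
```

```bash
python3 -m pendant '[[0,0,0,0,0,0,0.06],[0,0,0,0,0,0,0.085],[0,0,0,0,0,0,0.085],[0,0,0,0,0,0,0.085],[0,0,-0.015,0,0,0,0.085],[0,0,-0.03,0,0,0,0.085],[0,0,-0.04,0,0,0,0.085],[0,0,-0.04,0,0,0,0.085],[0,0,-0.03,0,0,0,0.085],[0,0,-0.01,0,0,0,0.085],[0,0,0,0,0,0,0.085]]' | head -2
python3 - <<'E'
from h import *
t=arm.get_image("top");s=arm.get_image("side")
plan([591.4,-8.7,150],3.7);print(arm.read_state()["joints"].round(2))
a=cv2.resize(t["image"][120:240,215:340],None,fx=3.2,fy=3.2,interpolation=2);b=cv2.resize(s["image"][170:290,195:320],None,fx=3.2,fy=3.2,interpolation=2)
cv2.imwrite("pics/w1.png",np.hstack([a,b])[:,:,::-1])
E
```

```text
clock: 15.6
position: [488.0, 255.6, 225.1]
pos [486.9 254.7 222.3] turn wz 89.98 tilt [-0.0024 -0.0013] shift mm [-269.6   87.3   72.3] F [-1.2 -1.1 -1.5] w 84.9 g 0.0 clk 15.7
[ 0.78  0.29 -0.23 -0.   -1.06 -2.28]
```

View pics/w1.png

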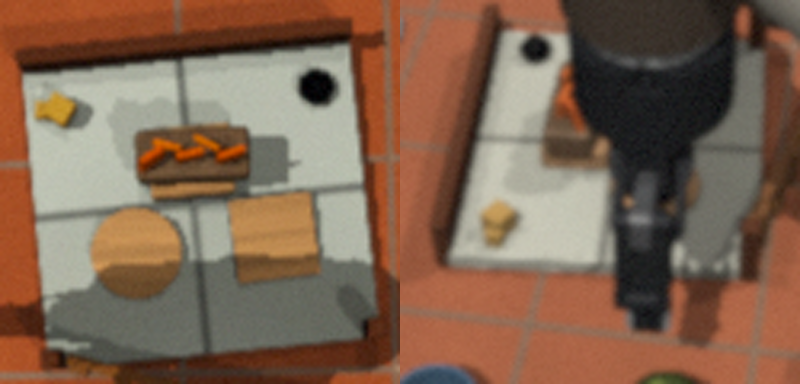

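The top panel shows the stands empty: round centre (137,252), square centre (275,238). The wulfenite on the riser is at (192,154). I'll measure these, and turn the other way (wz −90) to stay inside joint 6's range.

```bash
python3 - <<'E'
from h import *
t=arm.get_image("top")
c=lambda x,y:(215+x/3.2-.35,120+y/3.2-.35)
f=lambda n,P,z:print(n,np.mean([ray(t,c(*p),z)[:2] for p in P],0).round(1),[ray(t,c(*p),z)[:2].round() for p in P])
f("square",[(229,202),(313,193),(320,273),(237,283)],23);f("round",[(91,252),(183,252),(137,207),(137,298)],23)
f("wulf",[(135,131),(248,124),(249,174),(137,185)],61);f("riserfront",[(152,200),(234,192)],35)
plan([591.4,-8.3,150],183.7)
E
```

```text
square [536.1 -67. ] [array([562., -35.]), array([568., -95.]), array([510., -99.]), array([504., -39.])]
round [527.3  32.1] [array([528.,  65.]), array([527.,  -1.]), array([560.,  32.]), array([494.,  33.])]
wulf [592.3  -9. ] [array([609.,  31.]), array([612., -48.]), array([577., -48.]), array([571.,  30.])]
riserfront [565.7  -8.8] [array([563.,  20.]), array([568., -38.])]
pos [486.8 254.6 221.8] turn wz -90.02 tilt [-0.0031 -0.0022] shift mm [269.1 -87.4  71.8] F [-0.7  0.5  0.2] w 84.7 g 0.0 clk 15.75
```

```bash
python3 -m pendant '[[0,0,0,0,0,-8,0.085],[0,0,0,0,0,-8.2,0.085],[0,0,0,0,0,-8.2,0.085],[0,0,0,0,0,-8.2,0.085],[0,0,0,0,0,-8.2,0.085],[0,0,0,0,0,-8.2,0.085],[0,0,0,0,0,-8.2,0.085],[0,0,0,0,0,-8.2,0.07],[0,0,0,0,0,-8.2,0.07],[0,0,0,0,0,-8.2,0.07],[0,0,0,0,0,-8.2,0.07],[0,0,0,0,0,0,0.07]]' | head -2
python3 -c "
from h import *
plan([591.7,-8,150],184)"
```

```text
clock: 16.95
position: [487.0, 254.8, 221.8]
pos [487.  254.8 221.8] turn wz -0.32 tilt [-0.003  -0.0026] shift mm [269.4 -86.1  71.8] F [ 0.8 -1.  -0.2] w 70.4 g 0.0 clk 16.95
```

```bash
python3 -m pendant '[[0.015,-0.005,0,0,0,-0.3,0.07],[0.03,-0.01,0,0,0,0,0.07],[0.038,-0.012,0,0,0,0,0.07],[0.038,-0.012,0,0,0,0,0.07],[0.038,-0.012,0,0,0,0,0.07],[0.038,-0.012,0,0,0,0,0.07],[0.035,-0.012,0,0,0,0,0.07],[0.025,-0.008,0,0,0,0,0.07],[0.012,-0.003,0,0,0,0,0.07],[0,0,0.03,0,0,0,0.07],[0,0,0.03,0,0,0,0.07],[0,0,0.01,0,0,0,0.07]]' | head -2
python3 -m pendant '[[0,0,0,0,0,0,0.07],[0,0,0,0,0,0,0.07]]'|head -2
python3 -c "
from h import *
plan([591.7,-8,50],184)"
```

```text
clock: 18.15
position: [589.7, -7.2, 149.8]
clock: 18.35
position: [592.8, -6.7, 154.7]
pos [592.8  -6.7 154.7] turn wz 0.03 tilt [ 0.0014 -0.0003] shift mm [  1.2   1.2 104.7] F [-0.1  0.5  1. ] w 69.8 g 0.0 clk 18.35
```

```bash
python3 -m pendant '[[0.001,0.001,0.02,0,0,0,0.07],[0,0,0.03,0,0,0,0.07],[0,0,0.025,0,0,0,0.07],[0,0,0.012,0,0,0,0.07],[0,0,0.004,0,0,0,0.07],[0,0,0,0,0,0,0.07],[0,0,0,0,0,0,0.07]]'
python3 - <<'E'
from h import *
plan([591.7,-8,63],184)
s=arm.get_image("side");crop(s,195,150,130,115,5,"w2.png")
E
```

```text
clock: 19.05
position: [592.4, -7.9, 64.4]
ee_rot: [0.732, -0.682, 0.001, -0.001]
contact_force: [-0.7, -0.8, 0.7]
gripper_width: 70.1
grasp_force: 0.0
pos [592.4  -7.9  64.4] turn wz 0.03 tilt [0.003  0.0004] shift mm [0.  0.7 1.4] F [-0.7 -0.8  0.7] w 70.1 g 0.0 clk 19.05
```

View pics/w2.png

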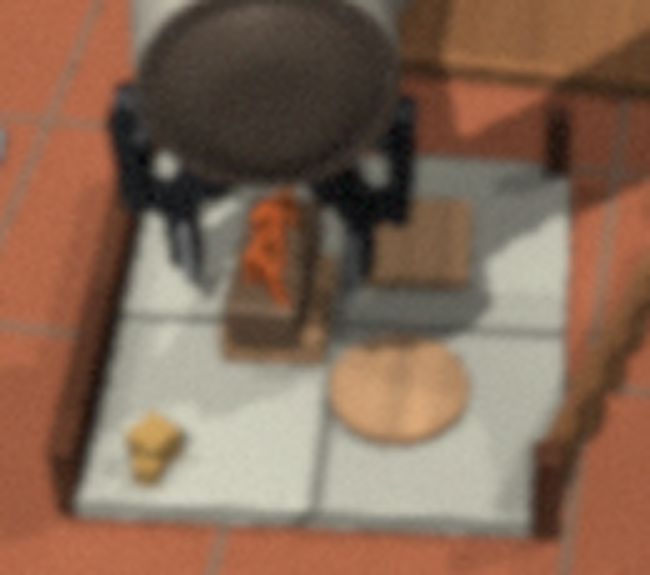

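The fingers straddle the rock and the riser (crop (190,260) and (358,270)), with the wulfenite between them at (270,290). Closing.

```bash
python3 -m pendant '[[0,0.0005,0,0,0,0,0.055],[0,0,0,0,0,0,0.045],[0,0,0,0,0,0,0.035],[0,0,0,0,0,0,0.02],[0,0,0,0,0,0,0.02],[0,0,0,0,0,0,0.02]]'
python3 -m pendant '[[0,0,-0.006,0,0,0,0.02],[0,0,-0.01,0,0,0,0.02],[0,0,-0.02,0,0,0,0.02],[0,0,-0.03,0,0,0,0.02],[0,0,-0.03,0,0,0,0.02],[0,0,-0.01,0,0,0,0.02],[0,0,0,0,0,0,0.02]]'
python3 -c "
from h import *
plan([492.5,-297,150],184)"
```

```text
clock: 19.7
position: [591.7, -8.1, 63.9]
ee_rot: [0.732, -0.682, 0.001, -0.001]
contact_force: [0.1, -0.1, 5.8]
gripper_width: 34.9
grasp_force: 60.7
clock: 20.4
position: [591.0, -8.1, 170.1]
ee_rot: [0.731, -0.682, 0.001, -0.001]
contact_force: [-0.1, 0.9, -3.7]
gripper_width: 35.0
grasp_force: 60.0
pos [591.   -8.1 170.1] turn wz -0.01 tilt [0.0027 0.001 ] shift mm [281.3 118.5  20.1] F [-0.1  0.9 -3.7] w 35.0 g 60.0 clk 20.4
```

```bash
python3 -m pendant '[[0.012,0.005,0,0,0,0,0.02],[0.025,0.011,0,0,0,0,0.02],[0.033,0.014,0,0,0,0,0.02],[0.036,0.015,0,0,0,0,0.02],[0.036,0.015,0,0,0,0,0.02],[0.036,0.015,0,0,0,0,0.02],[0.036,0.015,0,0,0,0,0.02],[0.033,0.014,0,0,0,0,0.02],[0.022,0.0095,0,0,0,0,0.02],[0.012,0.005,0,0,0,0,0.02],[0,0,0,0,0,0,0.02],[0,0,0,0,0,0,0.02]]' | head -2
python3 -m pendant '[[0,0,0.015,0,0,0,0.02],[0,0,0.03,0,0,0,0.02],[0,0,0.035,0,0,0,0.02],[0,0,0.025,0,0,0,0.02],[0,0,0.01,0,0,0,0.02],[0,0,0.005,0,0,0,0.02],[0,0,0,0,0,0,0.02],[0,0,0,0,0,0,0.02]]' | tail -4
python3 -c "
from h import *
plan([492.5,-297,35],184)"
```

```text
clock: 21.6
position: [491.5, -296.5, 167.7]
ee_rot: [0.732, -0.682, 0.001, -0.001]
contact_force: [0.1, 0.6, -3.0]
gripper_width: 34.5
grasp_force: 59.9
pos [ 493.2 -296.9   50.2] turn wz 0.05 tilt [ 0.0026 -0.001 ] shift mm [ 0.   0.7 15.2] F [ 0.1  0.6 -3. ] w 34.5 g 59.9 clk 22.4
```

```bash
python3 -m pendant '[[0,0,0.005,0,0,0,0.02],[0,0,0.004,0,0,0,0.02],[0,0,0.003,0,0,0,0.02],[0,0,0.002,0,0,0,0.02],[0,0,0.001,0,0,0,0.02],[0,0,0,0,0,0,0.02],[0,0,0,0,0,0,0.02]]'
```

```text
clock: 23.1
position: [491.9, -296.8, 35.0]
ee_rot: [0.731, -0.682, -0.0, 0.0]
contact_force: [-3.5, 2.4, 5.9]
gripper_width: 34.8
grasp_force: 60.9
```

```bash
python3 -m pendant '[[0,0,0,0,0,0,0.05],[0,0,0,0,0,0,0.08],[0,0,0,0,0,0,0.085],[0,0,0,0,0,0,0.085],[0,0,-0.015,0,0,0,0.085],[0,0,-0.03,0,0,0,0.085],[0,0,-0.04,0,0,0,0.085],[0,0,-0.04,0,0,0,0.085],[0,0,-0.04,0,0,0,0.085],[0,0,-0.02,0,0,0,0.085],[0,0,0,0,0,0,0.085]]'|head -2
python3 - <<'E'
from h import *
t=arm.get_image("top");s=arm.get_image("side")
b=blob(t,(95,80,30),(115,255,255),(140,130,50,45));print(cv2.boundingRect(b),cv2.fitEllipse(b))
b=blob(s,(95,80,30),(115,255,255),(180,270,55,50));print(cv2.boundingRect(b))
A=[cv2.resize(t["image"][135:175,140:185],(450,400),interpolation=2),cv2.resize(s["image"][275:325,180:235],(340,400),interpolation=2)]
cv2.imwrite("pics/bowl.png",np.hstack(A)[:,:,::-1])
E
```

```text
clock: 24.2
position: [493.8, -297.6, 222.9]
(149, 142, 26, 25) ((161.1688995361328, 154.02206420898438), (23.791175842285156, 24.912654876708984), 114.0764389038086)
(192, 285, 27, 28)
```

View pics/bowl.png

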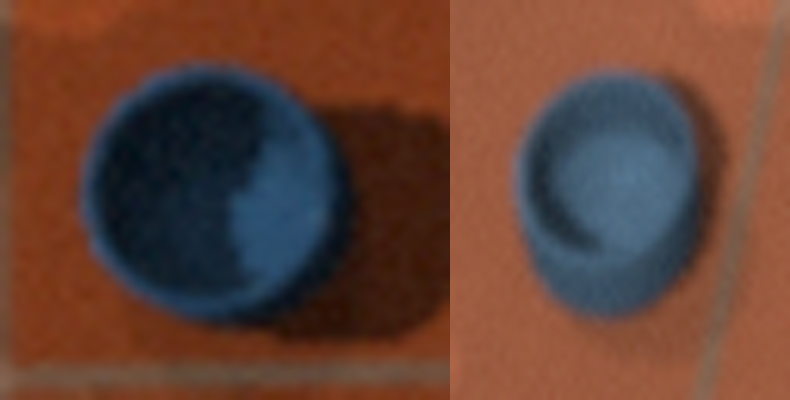

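The bowl's rim is centred at top-crop (210,190) and side-crop (607,168), and it is clear all round. Computing the approach.

```bash
python3 - <<'E'
from h import *
t=arm.get_image("top");s=arm.get_image("side")
a,b=(160.55,153.55),(205.1,295.6);print(ray(t,a,40),ray(s,b,40),tri(t,a,s,b))
plan([631,246,225],184)
E
```

```text
[632.09322581 250.48694857  40.        ] [630.83766611 249.62833315  40.        ] [631.27000018 250.14192329  40.82417528]
pos [ 491.3 -296.5  217.2] turn wz -0.01 tilt [-0.0029  0.0013] shift mm [-531.4 -177.2   -7.8] F [-0.7 -0.1  0.1] w 84.9 g 0.0 clk 24.4
```

```bash
python3 -m pendant '[[-0.015,-0.005,0,0,0,0,0.085],[-0.03,-0.01,0,0,0,0,0.085],[-0.039,-0.013,0,0,0,0,0.085],[-0.039,-0.013,0,0,0,0,0.085],[-0.039,-0.013,0,0,0,0,0.085],[-0.039,-0.013,0,0,0,0,0.085],[-0.039,-0.013,0,0,0,0,0.085],[-0.039,-0.013,0,0,0,0,0.085],[-0.039,-0.013,0,0,0,0,0.085],[-0.039,-0.013,0,0,0,0,0.085],[-0.039,-0.013,0,0,0,0,0.085],[-0.039,-0.013,0,0,0,0,0.085]]' | head -2
python3 -m pendant '[[-0.039,-0.013,0,0,0,0,0.085],[-0.033,-0.011,0,0,0,0,0.085],[-0.02,-0.007,0,0,0,0,0.085],[-0.009,-0.002,0.01,0,0,0,0.085],[0,0,0.03,0,0,0,0.085],[0,0,0.04,0,0,0,0.085],[0,0,0.03,0,0,0,0.085],[0,0,0.015,0,0,0,0.085],[0,0,0,0,0,0,0.085],[0,0,0,0,0,0,0.085]]' | head -2
python3 -c "
from h import *
plan([631.5,250,30],184)"
```

```text
clock: 25.6
position: [605.8, 149.6, 217.5]
clock: 26.6
position: [632.9, 250.4, 94.6]
pos [632.9 250.4  94.6] turn wz 0.02 tilt [0.0013 0.0001] shift mm [ 0.3  1.4 64.6] F [0.2 0.  0.6] w 85.3 g 0.0 clk 26.6
```

```bash
python3 -m pendant '[[0,0.001,0.02,0,0,0,0.085],[0,0,0.025,0,0,0,0.085],[0,0,0.013,0,0,0,0.085],[0,0,0.005,0,0,0,0.085],[0,0,0,0,0,0,0.085],[0,0,0,0,0,0,0.085],[0,0,0,0,0,0,0.07],[0,0,0,0,0,0,0.06],[0,0,0,0,0,0,0.05],[0,0,0,0,0,0,0.05],[0,0,0,0,0,0,0.05],[0,0,0,0,0,0,0.05]]'
python3 -c "
from h import *
plan([631.5,250,30],184)"
```

```text
clock: 27.8
position: [632.0, 250.6, 32.4]
ee_rot: [0.732, -0.682, 0.0, -0.001]
contact_force: [-1.5, -0.0, 6.6]
gripper_width: 57.0
grasp_force: 64.3
pos [632.  250.6  32.4] turn wz 0.03 tilt [0.0021 0.0009] shift mm [0.6 0.6 2.4] F [-1.5 -0.   6.6] w 57.0 g 64.3 clk 27.8
```

```bash
python3 -m pendant '[[0,0,-0.005,0,0,0,0.05],[0,0,-0.015,0,0,0,0.05],[0,0,-0.025,0,0,0,0.05],[0,0,-0.03,0,0,0,0.05],[0,0,-0.03,0,0,0,0.05],[0,0,-0.02,0,0,0,0.05],[0,0,-0.005,0,0,0,0.05],[0,0,0,0,0,0,0.05]]'
python3 - <<'E'
from h import *
t=arm.get_image("top");s=arm.get_image("side")
A=[cv2.resize(t["image"][140:220,240:320],(400,400),interpolation=2),cv2.resize(s["image"][185:255,215:285],(400,400),interpolation=2)]
cv2.imwrite("pics/riser.png",np.hstack(A)[:,:,::-1])
E
```

```text
clock: 28.6
position: [631.2, 250.3, 161.7]
ee_rot: [0.731, -0.682, -0.0, -0.001]
contact_force: [-0.8, 0.7, -1.1]
gripper_width: 57.3
grasp_force: 64.1
```

View pics/riser.png

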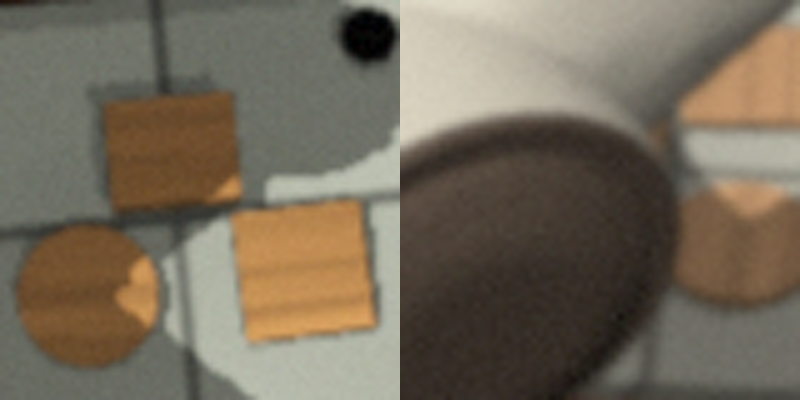

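The top panel shows the bare riser with corners at (106,103), (233,93), (241,200) and (115,210).

```bash
python3 - <<'E'
from h import *
t=arm.get_image("top")
c=lambda x,y:(240+x/5-.4,140+y/5-.4)
f=lambda n,P,z:print(n,np.mean([ray(t,c(*p),z)[:2] for p in P],0).round(1),[ray(t,c(*p),z)[:2].round() for p in P])
f("riser",[(106,103),(233,93),(241,200),(115,210)],35)
f("sq",[(233,213),(362,200),(377,325),(247,342)],23);f("round",[(17,297),(161,297),(88,224),(88,368)],23)
plan([591,-8,165],184)
E
```

```text
riser [591.   -7.8] [array([614.,  23.]), array([617., -35.]), array([568., -38.]), array([565.,  19.])]
sq [536.9 -67.1] [array([564., -35.]), array([569., -94.]), array([ 511., -100.]), array([504., -40.])]
round [526.3  32.5] [array([527.,  65.]), array([525.,  -1.]), array([560.,  32.]), array([493.,  33.])]
pos [630.4 249.7 158.9] turn wz -0.02 tilt [-0.0031 -0.0015] shift mm [254.3  57.2  -6.1] F [-0.4 -0.6 -0.7] w 57.1 g 64.1 clk 28.75
```

```bash
python3 -m pendant '[[0.01,0.002,0,0,0,0,0.05],[0.022,0.005,0,0,0,0,0.05],[0.032,0.0075,0,0,0,0,0.05],[0.035,0.008,0,0,0,0,0.05],[0.035,0.008,0,0,0,0,0.05],[0.035,0.008,0,0,0,0,0.05],[0.033,0.007,0,0,0,0,0.05],[0.027,0.006,0,0,0,0,0.05],[0.017,0.004,0,0,0,0,0.05],[0.008,0.002,0,0,0,0,0.05],[0,0,0,0,0,0,0.05],[0,0,0,0,0,0,0.05]]'|head -2
python3 -m pendant '[[0,0,0.015,0,0,0,0.05],[0,0,0.025,0,0,0,0.05],[0,0,0.025,0,0,0,0.05],[0,0,0.012,0,0,0,0.05],[0,0,0.005,0,0,0,0.05],[0,0,0,0,0,0,0.05],[0,0,0,0,0,0,0.05]]'|tail -4
python3 -c "
from h import *
plan([591,-7.8,67.4],184)"
```

```text
clock: 29.95
position: [591.9, -6.6, 160.7]
ee_rot: [0.732, -0.682, 0.001, -0.001]
contact_force: [0.2, 0.7, -0.7]
gripper_width: 57.0
grasp_force: 64.1
pos [592.5  -6.8  79.9] turn wz 0.04 tilt [0.0021 0.0002] shift mm [ 0.9  1.6 12.5] F [ 0.2  0.7 -0.7] w 57.0 g 64.1 clk 30.65
```

```bash
python3 -m pendant '[[0.001,0.001,0.004,0,0,0,0.05],[0,0,0.004,0,0,0,0.05],[0,0,0.002,0,0,0,0.05],[0,0,0.001,0,0,0,0.05],[0,0,0.0005,0,0,0,0.05],[0,0,0,0,0,0,0.05],[0,0,0,0,0,0,0.05]]'
```

```text
clock: 31.35
position: [590.8, -8.2, 67.4]
ee_rot: [0.731, -0.682, 0.0, -0.0]
contact_force: [-0.8, 0.5, -1.0]
gripper_width: 57.4
grasp_force: 64.2
```

```bash
python3 -m pendant '[[0,0,0.001,0,0,0,0.05],[0,0,0.0005,0,0,0,0.05],[0,0,0,0,0,0,0.05]]'
```

```text
clock: 31.65
position: [590.8, -8.3, 67.3]
ee_rot: [0.731, -0.682, 0.0, -0.0]
contact_force: [-3.4, -0.1, 6.0]
gripper_width: 57.1
grasp_force: 64.9
```

```bash
python3 -m pendant '[[0,0,0,0,0,0,0.07],[0,0,0,0,0,0,0.085],[0,0,0,0,0,0,0.085],[0,0,0,0,0,0,0.085],[0,0,-0.015,0,0,0,0.085],[0,0,-0.03,0,0,0,0.085],[0,0,-0.04,0,0,0,0.085],[0,0,-0.04,0,0,0,0.085],[0,0,-0.02,0,0,0,0.085],[0,0,-0.01,0,0,0,0.085]]'|head -2
python3 -m pendant '[[0,0,0,0,0,8,0.085],[0,0,0,0,0,8.2,0.085],[0,0,0,0,0,8.2,0.085],[0,0,0,0,0,8.2,0.085],[0,0,0,0,0,8.2,0.085],[0,0,0,0,0,8.2,0.085],[0,0,0,0,0,8.2,0.085],[0,0,0,0,0,8.2,0.085],[0,0,0,0,0,8.2,0.085],[0,0,0,0,0,8.2,0.085],[0,0,0,0,0,8.2,0.085],[0,0,0,0,0,0,0.085]]'|head -2
python3 -c "
from h import *
plan([488.5,357.5,220],93.7)"
```

```text
clock: 32.65
position: [591.6, -8.1, 223.4]
clock: 33.85
position: [590.1, -8.3, 219.4]
pos [590.1  -8.3 219.4] turn wz 0.3 tilt [-0.0027 -0.0003] shift mm [ 77.8 371.6  -0.6] F [ 0.2 -0.7  0.5] w 85.2 g 0.0 clk 33.85
```

```bash
python3 -m pendant '[[0.003,0.014,0,0,0,0.3,0.085],[0.006,0.028,0,0,0,0,0.085],[0.0078,0.037,0,0,0,0,0.085],[0.008,0.038,0,0,0,0,0.085],[0.008,0.038,0,0,0,0,0.085],[0.008,0.038,0,0,0,0,0.085],[0.008,0.038,0,0,0,0,0.085],[0.008,0.038,0,0,0,0,0.085],[0.008,0.038,0,0,0,0,0.085],[0.007,0.034,0,0,0,0,0.085],[0.004,0.021,0,0,0,0,0.085],[0.002,0.009,0,0,0,0,0.085]]'|head -2
python3 -m pendant '[[0,0,0,0,0,0,0.085],[0,0,0,0,0,0,0.085]]'|head -2
python3 - <<'E'
from h import *
t=arm.get_image("top");s=arm.get_image("side")
plan([488.5,357.5,61],93.7)
A=[cv2.resize(t["image"][120:250,200:340],(420,390),interpolation=2),cv2.resize(t["image"][165:255,355:445],(380,390),interpolation=2)]
cv2.imwrite("pics/mid.png",np.hstack(A)[:,:,::-1])
E
```

```text
clock: 35.05
position: [488.1, 358.7, 219.7]
clock: 35.25
position: [489.0, 356.0, 220.4]
pos [489.3 355.7 220.7] turn wz -0.05 tilt [-0.0004 -0.0004] shift mm [  0.7   1.8 159.7] F [ 0.7  0.  -0.2] w 85.1 g 0.0 clk 35.35
```

View pics/mid.png

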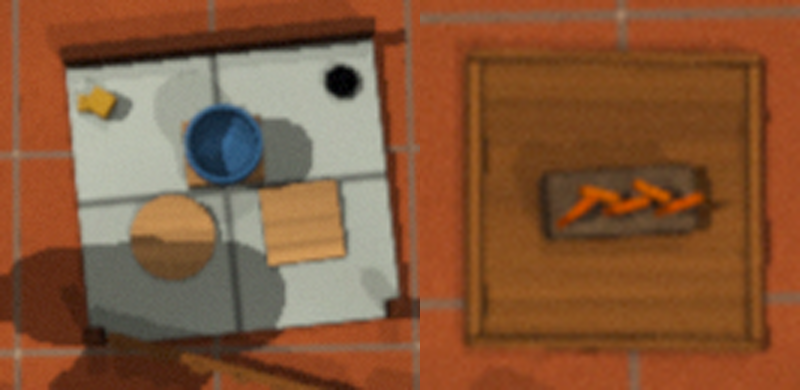

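The left panel shows the bowl upright on the riser (rim centre (224,144)). The right panel shows the wulfenite in the middle of the tray at (625,203). Descending onto the quartz.

```bash
python3 -m pendant '[[0,0.0015,0.015,0,0,0,0.085],[0,0,0.03,0,0,0,0.085],[0,0,0.035,0,0,0,0.085],[0,0,0.035,0,0,0,0.085],[0,0,0.025,0,0,0,0.085],[0,0,0.012,0,0,0,0.085],[0,0,0.006,0,0,0,0.085],[0,0,0,0,0,0,0.085],[0,0,0,0,0,0,0.085]]'|head -2
python3 - <<'E'
from h import *
t=arm.get_image("top");print("bowl",ray(t,(274.34,167.67),75))
c=lambda x,y:(355+(x-420)/380*90-.4,165+y/390*90-.4)
f=lambda P,z:print(np.mean([ray(t,c(*p),z)[:2] for p in P],0).round(1))
f([(469,54),(762,54),(764,345),(469,347)],14);f([(541,173),(706,166),(710,233),(546,240)],32)
plan([488.5,357.5,61],93.7)
E
```

```text
clock: 36.25
position: [489.7, 359.0, 64.2]
bowl [590.06906954  -8.26958395  75.        ]
[ 494.4 -299.1]
[ 491.5 -299.3]
pos [489.7 359.1  64.4] turn wz 0.01 tilt [0.0021 0.0022] shift mm [ 1.3 -1.5  3.4] F [ 0.6 -0.2  0.1] w 85.2 g 0.0 clk 36.3
```

Both are good to within a few mm. Next I grip the quartz at the same relative height, then lift it.

```bash
python3 -m pendant '[[0.001,-0.001,0.0025,0,0,0,0.085],[0,0,0,0,0,0,0.085],[0,0,0,0,0,0,0.06],[0,0,0,0,0,0,0.045],[0,0,0,0,0,0,0.03],[0,0,0,0,0,0,0.03],[0,0,0,0,0,0,0.03],[0,0,0,0,0,0,0.03]]'
python3 -m pendant '[[0,0,-0.008,0,0,0,0.03],[0,0,-0.02,0,0,0,0.03],[0,0,-0.03,0,0,0,0.03],[0,0,-0.035,0,0,0,0.03],[0,0,-0.03,0,0,0,0.03],[0,0,-0.02,0,0,0,0.03],[0,0,-0.006,0,0,0,0.03],[0,0,0,0,0,0,0.03]]'
python3 -c "
from h import *
plan([536.5,-66.6,210],93.7)"
```

```text
clock: 37.1
position: [488.4, 357.8, 60.8]
ee_rot: [-0.032, 0.999, 0.0, 0.001]
contact_force: [1.3, 0.7, 3.6]
gripper_width: 47.0
grasp_force: 64.6
clock: 37.9
position: [487.5, 357.1, 209.0]
ee_rot: [-0.032, 0.999, 0.0, -0.001]
contact_force: [-0.3, -0.4, -4.0]
gripper_width: 46.9
grasp_force: 63.4
pos [487.5 357.1 209. ] turn wz -0.03 tilt [-0.001   0.0001] shift mm [ -21.5 -425.9   -1. ] F [-0.3 -0.4 -4. ] w 46.9 g 63.4 clk 37.9
```

```bash
python3 -m pendant '[[-0.001,-0.012,0,0,0,0,0.03],[-0.001,-0.025,0,0,0,0,0.03],[-0.002,-0.035,0,0,0,0,0.03],[-0.002,-0.037,0,0,0,0,0.03],[-0.002,-0.037,0,0,0,0,0.03],[-0.002,-0.037,0,0,0,0,0.03],[-0.002,-0.037,0,0,0,0,0.03],[-0.002,-0.037,0,0,0,0,0.03],[-0.002,-0.037,0,0,0,0,0.03],[-0.002,-0.037,0,0,0,0,0.03],[-0.002,-0.035,0,0,0,0,0.03],[-0.001,-0.03,0,0,0,0,0.03]]'|head -2
python3 -m pendant '[[-0.0005,-0.02,0,0,0,0,0.03],[0,-0.01,0,0,0,0,0.03],[0,0,0.015,0,0,0,0.03],[0,0,0.03,0,0,0,0.03],[0,0,0.03,0,0,0,0.03],[0,0,0.02,0,0,0,0.03],[0,0,0.012,0,0,0,0.03],[0,0,0.006,0,0,0,0.03],[0,0,0,0,0,0,0.03],[0,0,0,0,0,0,0.03]]'|tail -4
python3 -c "
from h import *
plan([536.4,-66.9,80],93.7)"
```

```text
clock: 39.1
position: [532.9, -38.9, 207.3]
ee_rot: [-0.033, 0.999, -0.0, 0.001]
contact_force: [1.4, -0.3, -3.7]
gripper_width: 46.5
grasp_force: 63.4
pos [537.7 -66.2  97.2] turn wz 0.03 tilt [0.0018 0.    ] shift mm [ 1.4 -0.6 17.2] F [ 1.4 -0.3 -3.7] w 46.5 g 63.4 clk 40.1
```

```bash
python3 -m pendant '[[0.0008,-0.0006,0.005,0,0,0,0.03],[0,0,0.005,0,0,0,0.03],[0,0,0.003,0,0,0,0.03],[0,0,0.002,0,0,0,0.03],[0,0,0.001,0,0,0,0.03],[0,0,0,0,0,0,0.03],[0,0,0,0,0,0,0.03]]'
python3 -c "
from h import *
plan([536.4,-66.9,80],93.7)"
```

```text
clock: 40.8
position: [536.3, -67.0, 80.4]
ee_rot: [-0.032, 0.999, -0.0, 0.0]
contact_force: [-1.1, -0.0, -3.3]
gripper_width: 46.7
grasp_force: 63.4
pos [536.3 -67.   80.4] turn wz 0.01 tilt [ 0.0002 -0.    ] shift mm [-0.1  0.1  0.4] F [-1.1 -0.  -3.3] w 46.7 g 63.4 clk 40.8
```

```bash
python3 -m pendant '[[0,0,0.001,0,0,0,0.03],[0,0,0.0005,0,0,0,0.03],[0,0,0,0,0,0,0.03]]'
```

```text
clock: 41.1
position: [536.5, -67.0, 79.8]
ee_rot: [-0.032, 0.999, -0.0, 0.001]
contact_force: [-2.8, -0.4, 5.4]
gripper_width: 46.9
grasp_force: 65.1
```

```bash
python3 -m pendant '[[0,0,0,0,0,0,0.06],[0,0,0,0,0,0,0.085],[0,0,0,0,0,0,0.085],[0,0,0,0,0,0,0.085],[0,0,-0.015,0,0,0,0.085],[0,0,-0.03,0,0,0,0.085],[0,0,-0.04,0,0,0,0.085],[0,0,-0.03,0,0,0,0.085],[0,0,-0.02,0,0,0,0.085],[0.001,0.012,0,0,0,0,0.085],[0.002,0.027,0,0,0,0,0.085],[0.003,0.035,0,0,0,0,0.085]]'|head -2
python3 -m pendant '[[0.003,0.035,0,0,0,0,0.085],[0.003,0.035,0,0,0,0,0.085],[0.003,0.035,0,0,0,0,0.085],[0.003,0.035,0,0,0,0,0.085],[0.003,0.035,0,0,0,0,0.085],[0.003,0.035,0,0,0,0,0.085],[0.003,0.025,0,0,0,0,0.085],[0.001,0.012,0,0,0,0,0.085],[0,0.004,0.01,0,0,0,0.085],[0,0,0.025,0,0,0,0.085],[0,0,0,0,0,0,0.085],[0,0,0,0,0,0,0.085]]'|head -2
python3 - <<'E'
from h import *
plan([487.8,255.4,60.2],93.7)
E
```

```text
clock: 42.3
position: [524.7, 6.9, 212.7]
clock: 43.5
position: [487.2, 254.4, 178.1]
pos [487.2 254.4 178.1] turn wz -0.05 tilt [-0.0015 -0.0019] shift mm [ -0.7   0.9 117.9] F [-1.2  0.3  1. ] w 85.2 g 0.0 clk 43.5
```

```bash
python3 -m pendant '[[0,0.001,0.015,0,0,0,0.085],[0,0,0.03,0,0,0,0.085],[0,0,0.035,0,0,0,0.085],[0,0,0.022,0,0,0,0.085],[0,0,0.012,0,0,0,0.085],[0,0,0.002,0,0,0,0.085],[0,0,0,0,0,0,0.085],[0,0,0,0,0,0,0.085]]'|head -2
python3 - <<'E'
from h import *
plan([487.8,255.4,60.2],93.7)
E
```

```text
clock: 44.3
position: [488.1, 257.2, 64.3]
pos [488.1 257.2  64.3] turn wz 0.01 tilt [0.0024 0.0019] shift mm [ 0.4 -1.7  4.1] F [-0.8 -0.4  0.5] w 85.2 g 0.0 clk 44.3
```

```bash
python3 -m pendant '[[0,-0.0015,0.003,0,0,0,0.085],[0,0,0,0,0,0,0.085],[0,0,0,0,0,0,0.065],[0,0,0,0,0,0,0.05],[0,0,0,0,0,0,0.035],[0,0,0,0,0,0,0.035],[0,0,0,0,0,0,0.035],[0,0,0,0,0,0,0.035]]'
python3 -m pendant '[[0,0,-0.005,0,0,0,0.035],[0,0,-0.015,0,0,0,0.035],[0,0,-0.025,0,0,0,0.035],[0,0,-0.03,0,0,0,0.035],[0,0,-0.025,0,0,0,0.035],[0,0,-0.015,0,0,0,0.035],[0,0,-0.005,0,0,0,0.035],[0,0,0,0,0,0,0.035]]'
python3 -c "
from h import *
plan([527.6,32.3,175],93.7)"
```

```text
clock: 45.1
position: [487.7, 255.4, 60.3]
ee_rot: [-0.032, 0.999, 0.0, 0.001]
contact_force: [-0.4, 0.6, 5.0]
gripper_width: 50.0
grasp_force: 63.5
clock: 45.9
position: [486.7, 254.7, 179.3]
ee_rot: [-0.032, 0.999, -0.0, -0.001]
contact_force: [-0.1, -0.1, -4.5]
gripper_width: 50.1
grasp_force: 63.2
pos [486.7 254.7 179.3] turn wz -0.03 tilt [-0.0013 -0.0002] shift mm [ -26.5 -224.5    4.3] F [-0.1 -0.1 -4.5] w 50.1 g 63.2 clk 45.9
```

```bash
python3 -m pendant '[[-0.001,-0.012,0,0,0,0,0.035],[-0.003,-0.025,0,0,0,0,0.035],[-0.004,-0.033,0,0,0,0,0.035],[-0.004,-0.035,0,0,0,0,0.035],[-0.004,-0.035,0,0,0,0,0.035],[-0.004,-0.033,0,0,0,0,0.035],[-0.003,-0.026,0,0,0,0,0.035],[-0.002,-0.017,0,0,0,0,0.035],[-0.001,-0.008,0,0,0,0,0.035],[0,0,0.015,0,0,0,0.035],[0,0,0.025,0,0,0,0.035],[0,0,0.025,0,0,0,0.035]]'|head -2
python3 -m pendant '[[0,0,0.012,0,0,0,0.035],[0,0,0.005,0,0,0,0.035],[0,0,0,0,0,0,0.035],[0,0,0,0,0,0,0.035]]'|tail -4
python3 -c "
from h import *
plan([527.8,32.3,79.1],93.7)"
```

```text
clock: 47.1
position: [527.3, 33.0, 113.6]
ee_rot: [-0.033, 0.999, 0.0, 0.001]
contact_force: [0.3, -0.4, -3.7]
gripper_width: 50.2
grasp_force: 63.2
pos [528.5  33.5  98.7] turn wz 0.04 tilt [0.0018 0.0003] shift mm [ 0.8 -1.1 19.6] F [ 0.3 -0.4 -3.7] w 50.2 g 63.2 clk 47.5
```

```bash
python3 -m pendant '[[0.0003,-0.001,0.006,0,0,0,0.035],[0,0,0.006,0,0,0,0.035],[0,0,0.003,0,0,0,0.035],[0,0,0.002,0,0,0,0.035],[0,0,0.001,0,0,0,0.035],[0,0,0,0,0,0,0.035],[0,0,0,0,0,0,0.035]]'
python3 -c "
from h import *
plan([527.8,32.3,79.1],93.7)"
```

```text
clock: 48.2
position: [527.6, 32.2, 79.9]
ee_rot: [-0.032, 0.999, 0.0, 0.0]
contact_force: [0.1, -0.6, -3.6]
gripper_width: 50.1
grasp_force: 63.3
pos [527.6  32.2  79.9] turn wz 0.0 tilt [0.0002 0.    ] shift mm [-0.2  0.1  0.8] F [ 0.1 -0.6 -3.6] w 50.1 g 63.3 clk 48.2
```

```bash
python3 -m pendant '[[0,0,0.001,0,0,0,0.035],[0,0,0.0005,0,0,0,0.035],[0,0,0,0,0,0,0.035]]'
```

```text
clock: 48.5
position: [527.8, 32.3, 79.3]
ee_rot: [-0.032, 0.999, 0.0, 0.001]
contact_force: [-2.3, 0.6, 5.5]
gripper_width: 50.0
grasp_force: 64.3
```

Contact. Releasing, then up and away toward the tray side at height.

```bash
python3 -m pendant '[[0,0,0,0,0,0,0.06],[0,0,0,0,0,0,0.085],[0,0,0,0,0,0,0.085],[0,0,0,0,0,0,0.085],[0,0,-0.015,0,0,0,0.085],[0,0,-0.03,0,0,0,0.085],[0,0,-0.04,0,0,0,0.085],[0,0,-0.04,0,0,0,0.085],[0,0,-0.03,0,0,0,0.085],[0,0.02,-0.01,0,0,0,0.085],[0,0.035,0,0,0,0,0.085],[0,0.04,0,0,0,0,0.085]]'|head -2
python3 -m pendant '[[0.02,0.04,0,0,0,0,0.085],[0.02,0.04,0,0,0,0,0.085],[0.02,0.04,0,0,0,0,0.085],[0.02,0.04,0,0,0,0,0.085],[0.01,0.03,0,0,0,0,0.085],[0,0.01,0,0,0,0,0.085],[0,0,0,0,0,0,0.085]]'|head -2
python3 - <<'E'
from h import *
t=arm.get_image("top");s=arm.get_image("side")
A=[cv2.resize(t["image"][120:260,210:345],(405,420),interpolation=2),cv2.resize(s["image"][140:280,190:320],(390,420),interpolation=2)]
cv2.imwrite("pics/fin.png",np.hstack(A)[:,:,::-1])
E
```

```text
clock: 49.7
position: [521.4, 127.4, 244.0]
clock: 50.4
position: [418.4, 321.8, 243.1]
```

View pics/fin.png

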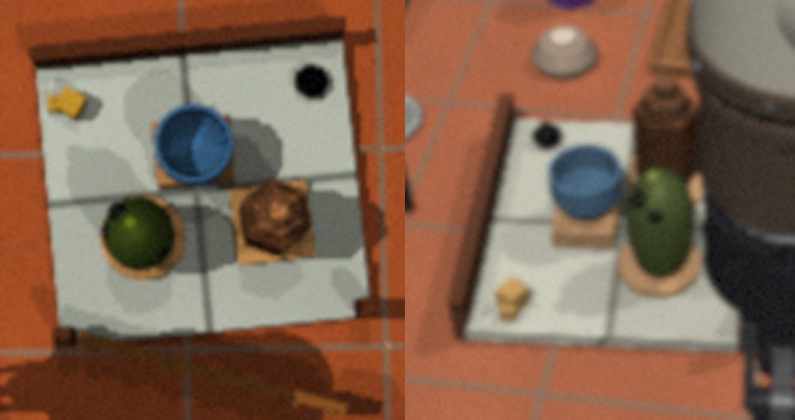

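The display looks as it did at the start, with the bowl centred on the riser at (194,144). The quartz is on its square stand at (274,215), the bomb is on its round stand at (138,232), and both are upright. The robot is clear, so I'm handing in.

```bash
python3 -c "
from bench import arm
print(arm.job_done())"
```

```text
the job is handed in; nothing more can be done
None
```

The job is handed in: the wulfenite is in the tray (about 3 mm off its middle by camera), the bowl is centred on the riser, and the quartz and bomb are back upright on their stands, done in the order asked in about 51 s.

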